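# Pin the clamshell filter holder shut and keep it pressed

### The job

Swing the hinged upper half of the metal filter holder down until the two halves are fully shut, then take the longest of the three pins from the rack by its knob and push it through the aligned holes of both halves until its shoulder sits flat on the upper half. Finish still gripping the knob and pressing it down, firmly but not hard (about 10 N), so that the halves stay pressed shut: do not let go. Leave the two shorter pins standing in the rack and do not disturb the other things on the bench.

Things in the scene. Friction and masses are not known exactly. Their poses are not given: they have to be found in the camera images.
- clamp: filter holder, fixed to the bench: aluminium lower half, 70 mm (its x) by 140 mm (its y) by 44 mm high. Origin under the centre of the lower half, x across, y towards the hinge, z up. The hinge line runs along x at y = +60 mm, z = 44 mm. A centrifuge (about 200 mm high) stands some 100 mm behind it
- lid (a joint): angle of the upper half, an aluminium plate 70 mm wide, 14 mm thick, from 7 to 125 mm off the hinge line (on its inner face). 0 = shut flat, upper face 58 mm high; grows as the free end (-y of the holder) rises; 1.57 = upright. Starts open at 1.0 to 1.4. 200 g, stiff hinge (0.25 N m): stays where left; push its outer face near the free end with 3 to 5 N
- hinge_line (a point): middle of the hinge line
- lid_hole (a point): centre of the 14 mm round through hole in the upper half, on its outer face, 105 mm from the hinge line; moves with the upper half. When shut it lies straight above the lower hole
- clamp_hole (a point): mouth of the 14 mm round hole in the lower half, at its upper face (44 mm high); the hole goes straight down, 40 mm deep
- rack: grey plastic pin rack, fixed: a block 46 mm (its x) by 180 mm (its y) by 34 mm high with three 11.5 mm holes, 22 mm deep, in a row along y (to the left) at y = -64, 0 and +64 mm. Origin under its centre. The gas stove (110 mm high) stands 20 to 70 mm behind it: grip the pins along the row, fingers to the left and right of the knob, where 40 mm is free on each side
- pin_long: the longest of three look-alike loose pins: steel shank 10 mm thick, 52 mm long, last 5 mm tapered to a 7 mm foot; on top a ribbed black round knob 24 mm thick, 36 mm high, its flat underside the shoulder. Origin at the foot's centre, z up the pin (shoulder at 52, top at 88 mm). Stands upright in any of the rack's holes, foot 12 mm above the bench, shoulder 30 mm above the rack; 55 to 90 g
- pin_mid: the middle one of three look-alike loose pins: steel shank 10 mm thick, 38 mm long, last 5 mm tapered to a 7 mm foot; on top a ribbed black round knob 24 mm thick, 36 mm high, its flat underside the shoulder. Origin at the foot's centre, z up the pin (shoulder at 38, top at 74 mm). Stands upright in any of the rack's holes, foot 12 mm above the bench, shoulder 16 mm above the rack; 55 to 90 g
- pin_short: the shortest of three look-alike loose pins: steel shank 10 mm thick, 26 mm long, last 5 mm tapered to a 7 mm foot; on top a ribbed black round knob 24 mm thick, 36 mm high, its flat underside the shoulder. Origin at the foot's centre, z up the pin (shoulder at 26, top at 62 mm). Stands upright in any of the rack's holes, foot 12 mm above the bench, shoulder 4 mm above the rack; 55 to 90 g
- pin_long_shoulder (a point): centre of the shoulder (underside of the knob) of the longest pin
- match_box: closed match box lying flat, 36x53x14 mm, origin under its centre; bystander, leave alone
- jar_lid: white round jar lid lying flat, 95 mm across, 19 mm high, origin under its centre; bystander, leave alone
- sample_pot: clear screw-cap sample pot, 46 mm across, 66 mm high, origin under its centre; bystander, leave alone
- sputum_cup: white lidded sample cup, 48 mm across, 60 mm high, origin under its centre; bystander, leave alone
- marker: marker pen lying flat, 17 mm thick, 135 mm long along its y, origin under its centre; bystander, leave alone
Things that resemble listed ones, but are neither listed nor needed, are in the scene too. What is shaped like the pin_long but yellow is not meant.

How it is judged:
On the way, in this order (a step that is already met when the one before it is completed fails the run):
1. the upper half is swung shut (angle below 0.06) with the pins still in the rack (value of joint lid below 0.06 rad and distance of pin_long from where it was at the start of the episode below 0.02 m), for 0.2 s.
2. the longest pin is lifted out of the rack, its foot above 65 mm (height (world z) of pin_long above 0.065 m), for 0.1 s.
At the end, for the whole second after the job is handed in: Upper half shut (within 0.03 rad); longest pin upright and still, foot within 4 mm of the lower hole's axis and 35 mm or more below its mouth (38 = full), fingers on it with over 2 N, it presses the upper half with over 3 N; shorter pins standing in the rack within 12 mm of their start (value of joint lid below 0.03 rad and horizontal distance between pin_long and clamp_hole below 0.004 m and z of pin_long in the frame of clamp_hole below -0.035 m and angle between pin_long's own z axis and vertical below 0.1 rad and contact force between the fingers and pin_long above 2 N and contact force between pin_long and lid above 3 N and linear speed of pin_long below 0.02 m/s and distance of each of pin_mid, pin_short from where it was at the start of the episode below 0.012 m and angle between each of pin_mid, pin_short's own z axis and vertical below 0.2 rad); the arm keeps its last pose, push and grip.
It fails at once if a bystander is moved more than 30 mm (distance of any of match_box, jar_lid, sample_pot, sputum_cup, marker from where it was at the start of the episode above 0.03 m).
It fails at once if the pin is rammed into the upper half with more than 60 N (contact force between pin_long and lid above 60 N).
It also fails if it takes over 54 s, if anything falls off the work surface, if the arm or the gripper's body presses on something with over 40 N, if the wrist force passes 120 N, or if a joint passes its speed limit or range.

### The arm

A 7-joint arm with a two-finger parallel gripper is mounted at the origin on a cart in front of the work surface, level with it; the furniture and walls round the work are solid. World frame = base frame: x ahead of the robot, y to its left, z up, the work surface at z = 0. Lengths are in m, angles in rad, forces in N, time in s.
With the tool pointing down it reaches from about 0.35 to 0.9 m from the base axis. Payload 7.2 kg.
Tool frame: the origin (TCP) lies on the mounting face of the last link; the fingertips stand 173 mm ahead of it and the grasp point (between the pads) lies 155 mm ahead of it; z points along the fingers, y is the line along which they close (so a half turn about z gives the same grasp; the last joint's range is limited). The gripper opens to 85 mm and grips with 20 to 120 N. Pads are 22 mm wide; open, the fingers measure 114 mm over their backs; the gripper's body (76 mm by 85 mm) begins 54 mm behind the grasp point. The pads swing forward as they close: fully open they stand 13 mm farther back than shut.
Start: joints at [-1.354, 0.411, -0.013, 1.596, 0.006, 1.134, -0.082], TCP at [0.176, 0.6, 0.405] pointing down, gripper open.
Joint ranges: [-2.95, 2.95], [-0.29, 1.99], [-1.47, 1.44], [0.14, 2.54], [-1.03, 4.17], [0.13, 1.85], [-2.86, 2.86]. Speed limits (rad/s): [2.39, 2.39, 3.01, 3.01, 3.14, 3.14, 3.14].

### API

Orientations are given as [roll, pitch, yaw] about the fixed x, y, z axes, in that order (R = Rz(yaw) Ry(pitch) Rx(roll)).
In Python, from rig import r gives the robot as it stands.
- The arm moves only by the tool arm_command, never from a script. Its argument "targets" is a list of rows, each a list of 5 numbers: the shift along the tool's x, y, z each as a share of 0.2 m, from -1 to 1, then the turn about the tool's z as a share of 1.5 rad, from -1 to 1, then the gripper command: -1 is fully open, 1 is shut, values between are in proportion. A call has exactly 8 rows; each row is the pose to reach, as a shift and turn from the pose commanded when the call began, along the tool's axes at that moment; what a row does not reach only later rows make up. A row lasts 1/10 s, in which the tool goes at most 50 mm and 8.59 degrees, less where a joint would pass 70% of its speed; a pose out of reach is approached as far as the arm can. A call with a number of a shift or a turn outside -1 to 1 is refused whole. A call with a gripper value outside its range is refused whole. The fingers move at their own pace and stop on an object; "squeeze" is the grip in N (left out, the last holds). Time passes only in rows, so rows that repeat a pose let the fingers close, or fill a call up. It gives the time, the measured TCP pose, the force, the opening and the grip force at its end, in the units of the state.
- r.sense(): the state, without advancing time (a new reading comes with each control period).
- r.read_camera(name): name is "scene" or "top"; returns the picture (420x560x3 uint8, red, green, blue); there is no depth.
- r.calibration(name): a dict with "K" (3x3 intrinsics, pixels), "R" (3x3) and "t" (3): a world point X has camera coordinates R X + t. Camera axes: x right, y down, z forward; pixel columns grow to the right and rows downward; lengths in m; the calibration is good to about 2 mm. A picture is of the moment at which its call begins. calibration takes no time and is no camera call.
- r.finish_job(): hands the job in; it is judged then, once.
Trained networks look in the newest picture that a camera, given by its name, has taken for a name from the list of things; names that differ only in an ending like _2 or _b are one class to them, and where a whole thing is asked for, a point or a joint stands for the part that bears it (a point fixed in the world has none). Each returns a list of dicts, best first, with "p" (0 to 1); they miss things now and then, are a little off and sometimes report something else, mostly with a low value. They report only what shows in the picture. A call takes as long as a camera call. They do not tell look-alikes from the thing itself.
- r.search_frame(camera, target): "box" ([left, top, right, bottom] in pixels, round what is visible of it).
The state is a dict: "time": time; "q": joint angles; "joint_vel": joint speeds; "tau": joint torques, N m; "ee_pos": TCP position; "eef_rot": TCP orientation; "wrist_force": force on the tool from outside, world axes, zero at the start; "wrist_torque": the same for the moment, N m; "width": finger opening in m; "finger_force": force on a finger pad.
Only numpy, scipy, OpenCV 4.12 (cv2) and the standard library are available. Lean on these libraries where they do the work, as an engineer would, in place of code of your own. Each camera call takes 0.05 s, during which the arm holds its last target. There are 200 camera calls.

## Working session

There is one attempt and no reset: what is moved stays moved. The work goes in short steps, Python scripts to look and compute and a tool call to move; the robot and the scene stay as the last step left them, time stands still between calls to the robot, and variables do not carry over. Pictures are saved under pics/ and viewed, at most 10 in all, crops included, and the job is handed in when it is done.

Besides the shell and the picture viewer there is one more tool, called after "Request:" as name(argument=value, ...) on one line, values as JSON. arm_command: Moves the arm, as the interface text tells. Its arguments: {"type":"object","properties":{"targets":{"type":"array"},"squeeze":{"type":"number"}},"required":["targets"]}

```bash
mkdir -p pics; python3 - <<'E'
from rig import r
import cv2, numpy as np
print({k:np.round(v,3) for k,v in r.sense().items()})
for c in ("scene","top"):
    im=r.read_camera(c); cv2.imwrite(f"pics/{c}0.png",im[...,::-1])
    k=r.calibration(c); print(c,np.round(k["K"],1).tolist(),np.round(k["R"],4).tolist(),np.round(k["t"],4).tolist())
    for t in ("clamp","lid","rack","pin_long","pin_mid","pin_short","lid_hole","clamp_hole"):
        try: print(c,t,[(round(d["p"],2),np.round(d["box"]).tolist()) for d in r.search_frame(c,t)])
        except Exception as e: print(t,e)
E
```

```text
{'time': np.float64(0.0), 'q': array([-1.354,  0.412, -0.013,  1.597,  0.006,  1.134, -0.082]), 'joint_vel': array([-0.001,  0.001, -0.   ,  0.   , -0.002,  0.003, -0.002]), 'tau': array([ 1.0000e-03, -6.0062e+01,  6.8300e-01, -2.9941e+01,  1.4000e-02,
        1.1000e-02,  0.0000e+00]), 'ee_pos': array([0.176, 0.6  , 0.404]), 'eef_rot': array([-3.14 ,  0.   ,  2.857]), 'wrist_force': array([ 0.242, -0.067, -0.257]), 'wrist_torque': array([ 0.011, -0.021,  0.001]), 'finger_force': np.float64(0.0), 'width': np.float64(0.085)}
scene [[508.4, 0.0, 283.3], [0.0, 508.4, 209.8], [0.0, 0.0, 1.0]] [[-0.5466, -0.8373, 0.0087], [-0.3825, 0.2404, -0.8921], [0.7449, -0.491, -0.4517]] [0.2625, 0.2401, 1.1254]
scene clamp [(0.63, [336.0, 163.0, 372.0, 221.0])]
scene lid [(0.64, [331.0, 164.0, 365.0, 208.0])]
scene rack [(0.77, [182.0, 238.0, 257.0, 276.0])]
scene pin_long [(0.71, [191.0, 232.0, 202.0, 255.0]), (0.48, [258.0, 216.0, 269.0, 246.0])]
scene pin_mid [(0.65, [213.0, 232.0, 222.0, 252.0])]
scene pin_short [(0.7, [121.0, 262.0, 139.0, 292.0])]
scene lid_hole [(0.79, [337.0, 164.0, 362.0, 212.0]), (0.59, [184.0, 241.0, 254.0, 273.0])]
scene clamp_hole [(0.58, [336.0, 164.0, 372.0, 224.0])]
top [[415.4, 0.0, 281.0], [0.0, 415.4, 206.2], [0.0, 0.0, 1.0]] [[-0.0098, -0.9999, -0.0047], [-0.9891, 0.0104, -0.1466], [0.1466, 0.0032, -0.9892]] [0.0269, 0.4836, 1.3835]
top clamp [(0.94, [338.0, 206.0, 382.0, 228.0])]
top lid [(0.73, [342.0, 201.0, 362.0, 228.0])]
top rack [(0.94, [192.0, 215.0, 247.0, 232.0]), (0.31, [215.0, 218.0, 222.0, 227.0])]
top pin_long [(0.52, [336.0, 202.0, 383.0, 230.0]), (0.41, [255.0, 218.0, 262.0, 229.0]), (0.29, [402.0, 210.0, 426.0, 239.0])]
top pin_mid [(0.58, [214.0, 216.0, 222.0, 225.0])]
top pin_short [(0.37, [235.0, 217.0, 244.0, 227.0])]
top lid_hole [(0.96, [341.0, 203.0, 363.0, 227.0])]
top clamp_hole [(0.7, [338.0, 200.0, 387.0, 233.0])]
```

```bash
python3 - <<'E'
import cv2
a=cv2.imread("pics/scene0.png");b=cv2.imread("pics/top0.png")
cv2.imwrite("pics/m1.png",cv2.resize(a[140:320,100:400],None,fx=2.66,fy=2.66,interpolation=cv2.INTER_CUBIC))
cv2.imwrite("pics/m2.png",cv2.resize(b[170:270,180:440],None,fx=3,fy=3,interpolation=cv2.INTER_CUBIC))
E
```

```text
(no output)
```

View pics/m1.png

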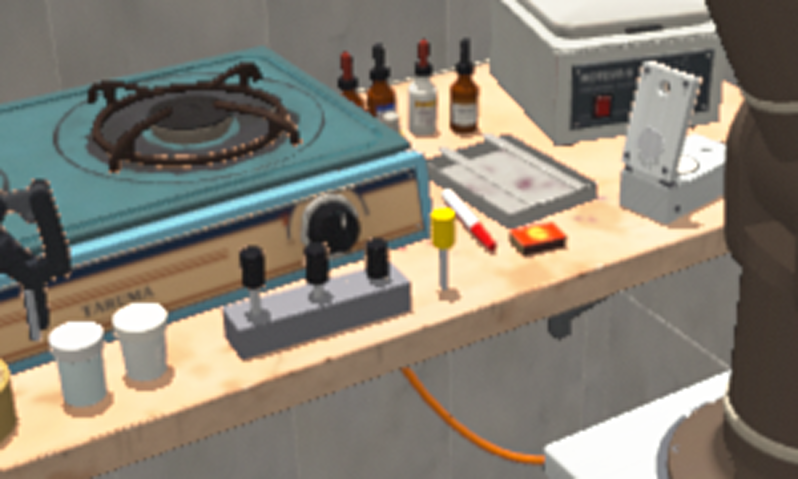

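View pics/m2.png

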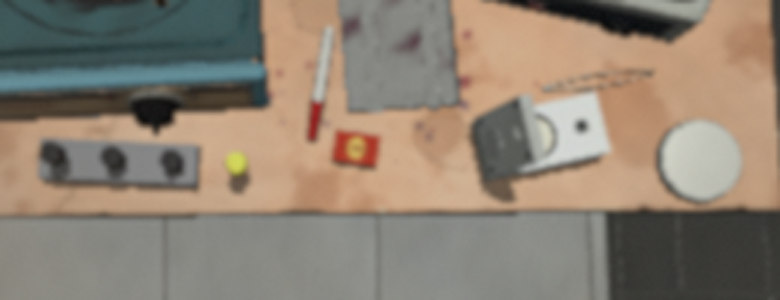

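View pics/top0.png

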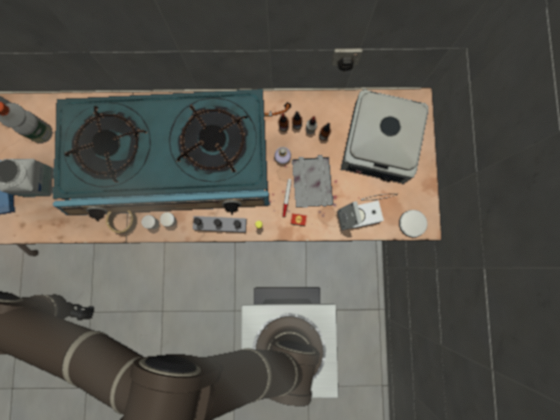

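The scene crop shows the longest pin leftmost in the rack (full frame about 194,243). The yellow decoy stands right of the rack and the lid is open at about (350,185). In the top view the rack is at (192-247, 215-232), and the lower hole is at about (374,212). The hinge is on the left, so the holder's y axis is roughly world +y.

```bash
python3 - <<'E'
import cv2, numpy as np
a=cv2.imread("pics/scene0.png");b=cv2.imread("pics/top0.png")
o=np.zeros((600,800,3),np.uint8)
def put(im,u,v,w,h,f,X,Y):
    p=cv2.resize(im[v:v+h,u:u+w],None,fx=f,fy=f,interpolation=cv2.INTER_NEAREST)
    for i in range(0,w,10): cv2.putText(p,str(u+i),(i*f,8),0,.3,(0,255,0)); p[:4,i*f]=(0,255,0)
    for i in range(0,h,10): cv2.putText(p,str(v+i),(0,i*f+4),0,.3,(0,0,255)); 
    hh,ww=p.shape[:2]; o[Y:Y+hh,X:X+ww]=p[:600-Y,:800-X]
put(b,334,195,56,42,7,0,0); put(b,188,208,66,32,6,0,300)
put(a,326,156,50,72,7,400,0); put(a,180,228,80,50,5,0,495-150+0 if 0 else 495)
cv2.imwrite("pics/m3.png",o)
E
```

```text
(no output)
```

View pics/m3.png

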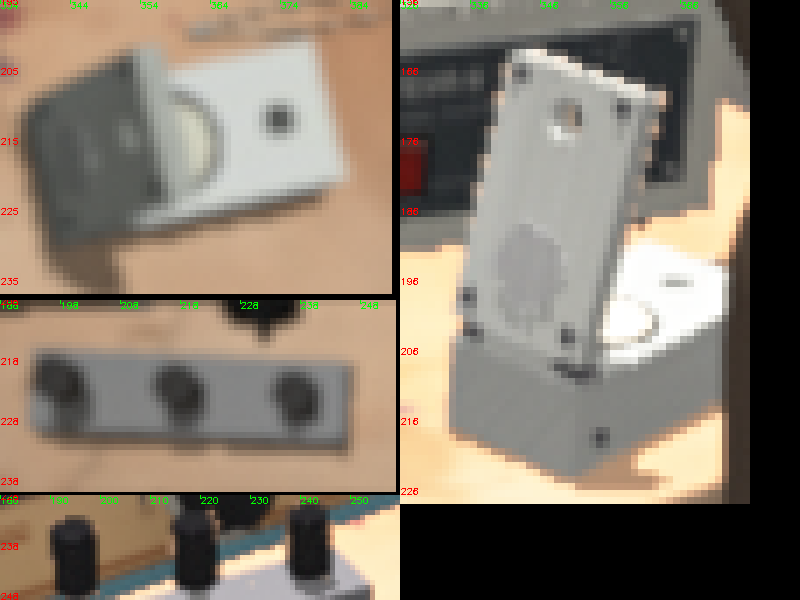

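The close-ups give corner pixels for the lower block, lid, rack and knobs. In the top view the lower hole is at (373.5,211.4) and the long knob at (198,221). I'll fit the poses from these.

```bash
cat > h.py <<'E'
from rig import r
import numpy as np
from scipy.optimize import least_squares
C={c:r.calibration(c) for c in("scene","top")}
def proj(c,X):
    k=C[c]; p=k["K"]@(k["R"]@np.asarray(X,float)+k["t"]); return p[:2]/p[2]
def onplane(c,uv,z):
    k=C[c]; d=k["R"].T@np.linalg.solve(k["K"],[*uv,1]); o=-k["R"].T@k["t"]; return o+d*(z-o[2])/d[2]
def tf(x,y,w,P): c,s=np.cos(w),np.sin(w); return np.array([x+c*P[0]-s*P[1],y+s*P[0]+c*P[1],P[2]])
def lid(a,x,s,h): return [x,.06-s*np.cos(a)+h*np.sin(a),.044+s*np.sin(a)+h*np.cos(a)]
E
python3 - <<'E'
from h import *
for c in C: print(c,-C[c]["R"].T@C[c]["t"])
L=lambda x,s,h=.014:(lambda a:lid(a,x,s,h))
F=lambda *p:(lambda a:p)
ob=[("top",378.2,200.5,F(.035,-.07,.044)),("top",382.6,220.2,F(-.035,-.07,.044)),("top",373.5,211.4,F(0,-.045,.044)),
("top",352.6,202.6,L(.035,.125)),("top",355.6,223.8,L(-.035,.125)),("top",336.6,209.2,L(.035,.007)),("top",340.6,229.5,L(-.035,.007)),
("scene",341.6,162.6,L(.035,.125)),("scene",360.1,169.1,L(-.035,.125)),("scene",350.1,224.1,F(-.035,.07,0)),("scene",332.6,217.2,F(.035,.07,0)),
("scene",349.4,172.4,L(0,.105)),("scene",364.1,195.8,F(0,-.045,.044))]
f=lambda v:np.concatenate([proj(c,tf(*v[:3],P(v[3])))-[u,w] for c,u,w,P in ob])
s=least_squares(f,[.5,-.25,.2,1.2],loss="soft_l1"); print(s.x,np.round(f(s.x).reshape(-1,2),1).tolist())
print("hole",tf(*s.x[:3],[0,-.045,.058]),"free edge outer",tf(*s.x[:3],lid(s.x[3],0,.125,.014)))
for t,s_ in ((( 197.5,220.3),(194.7,233.1)),((217.2,221.7),(218.7,231.1)),((236.8,222.8),(241.3,229.1))): pass
rk=[("top",197.5,220.3,(0,.064,.100)),("top",217.2,221.7,(0,0,.086)),("top",236.8,222.8,(0,-.064,.074)),
("scene",194.7,233.1,(0,.064,.100)),("scene",218.7,231.1,(0,0,.086)),("scene",241.3,229.1,(0,-.064,.074)),
("top",245.5,218.3,(.023,-.09,.034)),("top",193.3,217.8,(.023,.09,.034))]
g=lambda v:np.concatenate([proj(c,tf(*v,P))-[u,w] for c,u,w,P in rk])
s=least_squares(g,[.5,.15,0],loss="soft_l1"); print(s.x,np.round(g(s.x).reshape(-1,2),1).tolist())
print("pin",tf(*s.x,[0,.064,.1]), "stove front", onplane("top",(200,208),.0))
print("obst", [ (t,onplane("top",p,.03).round(3).tolist()) for t,p in (("matchbox",(298.5,219.5)),("jar",(413,223)),("yellow",(259,224)),("cup",(168,219)),("rackR",(246,230)),("marker",(287,197)))])
E
```

```text
scene [-0.60296654  0.71465398  0.72023068]
top [0.2757069  0.01743208 1.4395591 ]
[ 0.44924459 -0.24511091  0.21783749  1.30235479] [[-0.8, 0.1], [0.2, 0.3], [-0.5, 0.8], [-0.6, -0.5], [2.1, 0.3], [0.8, 0.3], [1.9, 0.2], [-0.6, 0.0], [0.1, -0.0], [-0.3, 0.0], [-0.9, -0.8], [-0.5, 0.0], [0.4, -0.2]]
hole [ 0.45896993 -0.28904743  0.058     ] free edge outer [ 0.44052529 -0.20571942  0.16823638]
[ 0.42660228  0.23173533 -0.03239673] [[-0.7, 0.7], [-0.0, 0.2], [0.3, -0.1], [0.0, 0.2], [-0.0, 0.7], [0.0, 0.6], [0.7, -0.9], [0.2, -1.5]]
pin [0.42867531 0.29570175 0.1       ] stove front [0.48580939 0.30615192 0.        ]
obst [('matchbox', [0.438, -0.037, 0.03]), ('jar', [0.422, -0.427, 0.03]), ('yellow', [0.424, 0.098, 0.03]), ('cup', [0.445, 0.409, 0.03]), ('rackR', [0.404, 0.142, 0.03]), ('marker', [0.517, 0.001, 0.03])]
```

Request:
arm_command(targets=[[-0.843, -0.743, 0, -0.19, 1], [-0.843, -0.743, 0, -0.19, 1], [-0.843, -0.743, 0, -0.19, 1], [-0.843, -0.743, 0, -0.19, 1], [-0.843, -0.743, 0, -0.19, 1], [-0.843, -0.743, 0, -0.19, 1], [-0.843, -0.743, 0, -0.19, 1], [-0.843, -0.743, 0, -0.19, 1]], squeeze=40)

```text
time: 1.7
ee_pos: [0.2949, 0.4108, 0.4048]
eef_rot: [3.141, -0.0, -3.14]
wrist_force: [-0.1, 0.6, -0.3]
width: -0.0
finger_force: 0.0
```

Request:
arm_command(targets=[[-0.5, -1, 0, 0, 1], [-0.5, -1, 0, 0, 1], [-0.5, -1, 0, 0, 1], [-0.5, -1, 0, 0, 1], [-0.5, -1, 0, 0, 1], [-0.5, -1, 0, 0, 1], [-0.5, -1, 0, 0, 1], [-0.5, -1, 0, 0, 1]])

```text
time: 2.5
ee_pos: [0.3951, 0.2117, 0.4046]
eef_rot: [3.141, -0.0, -3.138]
wrist_force: [0.4, 0.1, 0.5]
width: -0.0001
finger_force: 0.0
```

Request:
arm_command(targets=[[-0.2, -1, 0, 0, 1], [-0.2, -1, 0, 0, 1], [-0.2, -1, 0, 0, 1], [-0.2, -1, 0, 0, 1], [-0.2, -1, 0, 0, 1], [-0.2, -1, 0, 0, 1], [-0.2, -1, 0, 0, 1], [-0.2, -1, 0, 0, 1]])

```text
time: 3.3
ee_pos: [0.4357, 0.0119, 0.4045]
eef_rot: [3.141, -0.0, -3.138]
wrist_force: [-0.1, 0.5, -0.1]
width: 0.0
finger_force: 0.0
```

Request:
arm_command(targets=[[0, -0.7, 0.2, 0, 1], [0, -0.7, 0.435, 0, 1], [0, -0.7, 0.435, 0, 1], [0, -0.7, 0.435, 0, 1], [0, -0.7, 0.435, 0, 1], [0, -0.7, 0.435, 0, 1], [0, -0.7, 0.435, 0, 1], [0, -0.7, 0.435, 0, 1]])

```text
time: 4.1
ee_pos: [0.4363, -0.1288, 0.3184]
eef_rot: [3.141, 0.002, -3.139]
wrist_force: [0.4, -0.2, 0.1]
width: 0.0003
finger_force: 0.0
```

Request:
arm_command(targets=[[0, -0.206, 0, 0, 1], [0, -0.294, 0, 0, 1], [-0.02, -0.371, 0, 0, 1], [-0.03, -0.449, 0.01, 0, 1], [-0.04, -0.516, 0.052, 0, 1], [-0.05, -0.584, 0.1, 0, 1], [-0.06, -0.636, 0.164, 0, 1], [-0.07, -0.684, 0.229, 0, 1]])

```text
time: 4.9
ee_pos: [0.4508, -0.2669, 0.2725]
eef_rot: [-3.141, 0.002, -3.14]
wrist_force: [-0.3, 0.2, 1.4]
width: -0.0001
finger_force: 1.0
```

Request:
arm_command(targets=[[-0.02, -0.025, 0.05, 0, 1], [-0.03, -0.045, 0.1, 0, 1], [-0.03, -0.06, 0.14, 0, 1], [-0.03, -0.065, 0.175, 0, 1], [-0.03, -0.065, 0.195, 0, 1], [-0.03, -0.065, 0.205, 0, 1], [-0.03, -0.065, 0.21, 0, 1], [-0.03, -0.065, 0.215, 0, 1]])

```text
time: 5.7
ee_pos: [0.4558, -0.2801, 0.2311]
eef_rot: [3.141, 0.001, 3.142]
wrist_force: [-9.2, 5.0, 36.9]
width: 0.0001
finger_force: 18.4
```

Request:
arm_command(targets=[[0, 0, -0.05, 0, 1], [0, 0, -0.25, 0, 1], [0, 0, -0.5, 0, -1], [0, 0, -0.75, 0, -1], [0, 0.25, -0.75, 0, -1], [0, 0.5, -0.75, 0, -1], [0, 0.75, -0.75, 0, -1], [0, 1, -0.75, 0, -1]])

```text
time: 6.5
ee_pos: [0.455, -0.0779, 0.3792]
eef_rot: [3.141, 0.001, -3.141]
wrist_force: [1.2, 0.7, 0.0]
width: 0.0848
finger_force: 0.0
```

Request:
arm_command(targets=[[0.08, 1, 0, 0, -1], [0.08, 1, 0, 0, -1], [0.08, 1, 0, 0, -1], [0.08, 1, 0, 0, -1], [0.08, 1, 0, 0, -1], [0.08, 1, 0, 0, -1], [0.08, 1, 0, 0, -1], [0.08, 1, 0, 0, -1]])

```text
time: 7.3
ee_pos: [0.4398, 0.1186, 0.3789]
eef_rot: [-3.141, -0.0, 3.139]
wrist_force: [0.4, 0.8, 0.4]
width: 0.0855
finger_force: 0.0
```

```bash
python3 - <<'E'
from h import *
import cv2
o=np.zeros((600,800,3),np.uint8); X=0
for c,(u,v,w,h,f) in (("top",(330,195,60,45,6)),("scene",(326,170,60,62,7))):
    im=r.read_camera(c)[...,::-1]; cv2.imwrite(f"pics/{c}1.png",im)
    p=cv2.resize(im[v:v+h,u:u+w],None,fx=f,fy=f,interpolation=cv2.INTER_NEAREST)
    o[:p.shape[0],X:X+p.shape[1]]=p; X+=370
    q=im[v:v+h,u:u+w].mean(2)
for z,Y in(("top",None),):
    k=cv2.resize(cv2.imread("pics/top1.png")[205:240,180:260],None,fx=5,fy=5); o[440:600,:400]=k[:160]
cv2.imwrite("pics/m4.png",o)
E
```

```text
(no output)
```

View pics/m4.png

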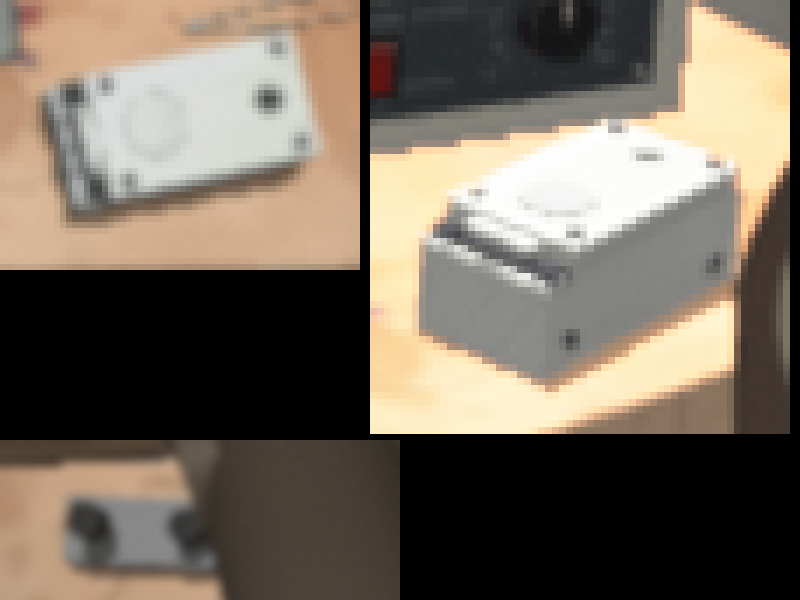

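The lid is shut: its upper face shows flat in both views, with the hole at top (374.2,211.0) and scene (365.2,191.8). The pins are still in the rack. I'll refit the hole.

```bash
python3 - <<'E'
from h import *
import cv2
im=cv2.imread("pics/top1.png").mean(2)
p=im[206:217,369:380]; w=np.clip(190-p,0,None); yy,xx=np.mgrid[206:217,369:380]; ht=((w*xx).sum()/w.sum(),(w*yy).sum()/w.sum())
im=cv2.imread("pics/scene1.png").mean(2)
p=im[189:195,361:371]; w=np.clip(215-p,0,None); yy,xx=np.mgrid[189:195,361:371]; hs=((w*xx).sum()/w.sum(),(w*yy).sum()/w.sum())
print(ht,hs,onplane("top",ht,.058),onplane("scene",hs,.058))
ob=[("top",*ht,(0,-.045,.058)),("top",379,200.5,(.035,-.065,.058)),("top",382.6,219.8,(-.035,-.065,.058)),
("scene",*hs,(0,-.045,.058)),("scene",350.8,224.5,(-.035,.07,0)),("scene",332.9,216.9,(.035,.07,0)),("scene",350.8,210.9,(-.035,.07,.044)),("scene",332.9,203.5,(.035,.07,.044)),
("scene",377.6,193.1,(-.035,-.065,.058)),("scene",359.8,186.9,(.035,-.065,.058))]
f=lambda v:np.concatenate([proj(c,tf(*v,P))-[u,w] for c,u,w,P in ob])
for sub in (None,"top","scene"):
    oo=ob; 
    if sub: ob=[o for o in ob if o[0]==sub]
    s=least_squares(f,[.45,-.245,.2],loss="soft_l1"); print(sub,s.x,tf(*s.x,[0,-.045,.058]),np.round(f(s.x).reshape(-1,2),1).tolist()); ob=oo
E
```

```text
(np.float64(374.35280235988205), np.float64(211.08761061946902)) (np.float64(365.2228260869565), np.float64(192.00000000000003)) [ 0.4607508  -0.29076687  0.058     ] [ 0.45599636 -0.28778324  0.058     ]
None [ 0.44900587 -0.24654216  0.22699206] [ 0.45913302 -0.29038781  0.058     ] [[-0.1, 0.5], [-1.8, -0.3], [0.2, 0.5], [-0.0, -0.5], [-0.3, -0.4], [-0.7, -0.5], [0.7, 0.0], [0.0, 0.0], [0.7, -0.2], [0.1, -0.6]]
top [ 0.45487402 -0.24746311  0.13578058] [ 0.46096538 -0.29204892  0.058     ] [[0.4, -0.1], [-0.3, -0.5], [-0.1, 0.6]]
scene [ 0.44759598 -0.2451041   0.22840536] [ 0.45778509 -0.28893539  0.058     ] [[-0.1, -0.3], [-0.3, -0.1], [-0.8, -0.2], [0.7, 0.3], [-0.0, 0.3], [0.6, 0.0], [-0.0, -0.3]]
```

Request:
arm_command(targets=[[0.055, 0.25, 0, 0, -0.18], [0.055, 0.5, 0, 0, -0.18], [0.055, 0.75, 0, 0, -0.18], [0.055, 0.885, 0, 0, -0.18], [0.055, 0.885, 0, 0, -0.18], [0.055, 0.885, 0.1, 0, -0.18], [0.055, 0.885, 0.2, 0, -0.18], [0.055, 0.885, 0.25, 0, -0.18]])

```text
time: 8.2
ee_pos: [0.4288, 0.2953, 0.3275]
eef_rot: [-3.14, -0.001, 3.14]
wrist_force: [-0.4, -0.8, -1.0]
width: 0.0508
finger_force: 0.0
```

```bash
python3 - <<'E'
from h import *
import cv2
s=r.sense(); print(s["ee_pos"],s["width"])
a=r.read_camera("scene")[...,::-1]; b=r.read_camera("top")[...,::-1]
o=np.zeros((420,800,3),np.uint8)
p=np.ascontiguousarray(cv2.resize(a[180:280,155:265],None,fx=4,fy=4)); o[:400,:440]=p
p=cv2.resize(b[190:240,180:250],None,fx=5,fy=5); o[:250,445:795]=p
cv2.imwrite("pics/m5.png",o)
print(proj("scene",s["ee_pos"]-[0,0,.173]),proj("top",[.4287,.2957,.1]))
E
```

```text
[0.4288005  0.29534196 0.32747597] 0.050802447012372666
[193.24572854 213.61465808] [196.79696773 220.99410469]
```

View pics/m5.png

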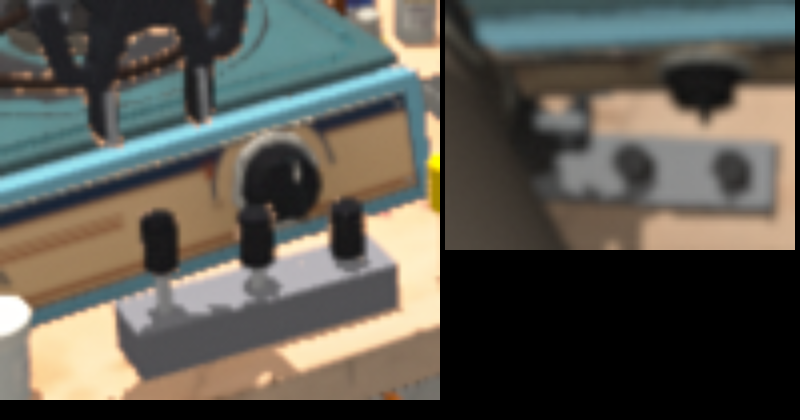

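The open fingers straddle the long pin's knob: fingertips at crop (110,140) and (202,122), knob at (160,240). I'll descend and grip.

Request:
arm_command(targets=[[0, 0, 0.1, 0, -0.18], [0, 0, 0.25, 0, -0.18], [0, 0, 0.38, 0, -0.18], [0, 0, 0.435, 0, -0.18], [0, 0, 0.435, 0, -0.18], [0, 0, 0.435, 0, 1], [0, 0, 0.435, 0, 1], [0, 0, 0.435, 0, 1]], squeeze=50)

```text
time: 9.1
ee_pos: [0.4293, 0.2973, 0.2434]
eef_rot: [3.14, 0.002, -3.142]
wrist_force: [0.2, -0.9, 6.0]
width: 0.0213
finger_force: 48.7
```

Request:
arm_command(targets=[[0, 0, 0, 0, 1], [0, 0, 0, 0, 1], [0, 0, 0, 0, 1], [0, 0, 0, 0, 1], [0, 0, -0.03, 0, 1], [0, 0, -0.06, 0, 1], [0, 0, -0.1, 0, 1], [0, 0, -0.15, 0, 1]])

```text
time: 9.9
ee_pos: [0.4285, 0.297, 0.2726]
eef_rot: [-3.141, -0.0, -3.141]
wrist_force: [0.7, 0.4, -0.4]
width: 0.0215
finger_force: 48.9
```

Request:
arm_command(targets=[[0, 0, -0.1, 0, 1], [0, 0, -0.2, 0, 1], [0, 0, -0.3, 0, 1], [0, 0, -0.34, 0, 1], [0, 0, -0.34, 0, 1], [0, 0, -0.34, 0, 1], [0, 0, -0.34, 0, 1], [0, 0, -0.34, 0, 1]])

```text
time: 10.7
ee_pos: [0.4285, 0.2969, 0.339]
eef_rot: [-3.14, -0.001, -3.141]
wrist_force: [0.5, 0.9, -0.7]
width: 0.0213
finger_force: 48.9
```

```bash
python3 - <<'E'
from h import *
import cv2
s=r.sense(); e=s["ee_pos"]; print(e,s["eef_rot"],s["width"])
a=r.read_camera("scene")[...,::-1]; b=r.read_camera("top")[...,::-1]
cv2.imwrite("pics/scene2.png",a);cv2.imwrite("pics/top2.png",b)
foot=e-[0,0,.2314]
f=proj("scene",foot);g=proj("scene",foot+[0,0,.052]);t=proj("scene",foot+[0,0,.088]);print(f,g,t)
u,v=int(f[0])-30,int(f[1])-70
p=cv2.resize(a[v:v+90,u:u+60],None,fx=6,fy=6,interpolation=cv2.INTER_NEAREST)
for q in(f,g,t): cv2.circle(p,(int((q[0]-u+.5)*6),int((q[1]-v+.5)*6)),2,(0,0,255),-1)
cv2.imwrite("pics/m6.png",p)
E
```

```text
[0.42847582 0.29692955 0.33897376] [-3.14040373e+00 -1.24413621e-03 -3.14132488e+00] 0.021313649778445277
[194.06381742 230.77312436] [192.54278236 211.94998931] [191.45517785 198.49065022]
```

View pics/m6.png

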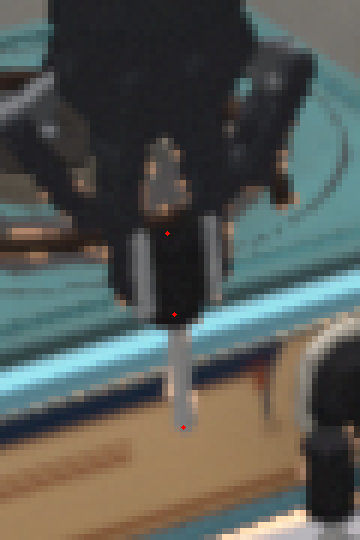

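The long pin is held upright, with its foot at crop (184,430) against a predicted (183,427). So the grasp is centred to about 1 mm. Next I'll carry it to the holder.

Request:
arm_command(targets=[[-0.05, -0.15, 0, 0, 1], [-0.05, -0.35, 0, 0, 1], [-0.05, -0.6, 0, 0, 1], [-0.05, -0.85, 0, 0, 1], [-0.05, -1, 0, 0, 1], [-0.05, -1, 0, 0, 1], [-0.05, -1, 0, 0, 1], [-0.05, -1, 0, 0, 1]])

```text
time: 11.6
ee_pos: [0.4388, 0.0981, 0.3398]
eef_rot: [3.141, -0.0, -3.14]
wrist_force: [1.1, -0.4, -0.7]
width: 0.0212
finger_force: 49.1
```

Request:
arm_command(targets=[[-0.05, -0.15, 0, 0, 1], [-0.05, -0.35, 0, 0, 1], [-0.05, -0.6, 0, 0, 1], [-0.05, -0.85, 0, 0, 1], [-0.05, -1, 0, 0, 1], [-0.05, -1, 0, 0, 1], [-0.05, -1, 0, 0, 1], [-0.05, -1, 0, 0, 1]])

```text
time: 12.4
ee_pos: [0.4492, -0.1011, 0.3396]
eef_rot: [3.141, -0.0, -3.139]
wrist_force: [0.4, 0.1, -0.8]
width: 0.0213
finger_force: 49.2
```

Request:
arm_command(targets=[[-0.05, -0.15, 0, 0, 1], [-0.05, -0.35, 0, 0, 1], [-0.05, -0.6, 0, 0, 1], [-0.05, -0.85, 0.05, 0, 1], [-0.05, -0.935, 0.1, 0, 1], [-0.05, -0.935, 0.13, 0, 1], [-0.05, -0.935, 0.15, 0, 1], [-0.05, -0.935, 0.15, 0, 1]])

```text
time: 13.2
ee_pos: [0.4595, -0.2877, 0.3092]
eef_rot: [3.14, -0.001, -3.138]
wrist_force: [0.2, 0.3, -0.2]
width: 0.0212
finger_force: 49.3
```

```bash
python3 - <<'E'
from h import *
import cv2
s=r.sense(); e=s["ee_pos"]; print(e,s["eef_rot"],s["width"])
a=r.read_camera("scene")[...,::-1]; b=r.read_camera("top")[...,::-1]
foot=e-[0,0,.2314]; print(foot)
o=np.zeros((560,800,3),np.uint8)
for im,c,X in((a,"scene",0),(b,"top",400)):
    f=proj(c,foot);h=proj(c,[.4592,-.2902,.058]); print(c,f,h)
    u,v=int(f[0])-28,int(f[1])-40
    p=cv2.resize(im[v:v+80,u:u+56],None,fx=7,fy=7,interpolation=cv2.INTER_NEAREST)
    for q in(f,h): cv2.circle(p,(int((q[0]-u+.5)*7),int((q[1]-v+.5)*7)),2,(0,0,255),-1)
    o[:,X:X+392]=p
cv2.imwrite("pics/m7.png",o)
E
```

```text
[ 0.45954248 -0.28765046  0.30918153] [ 3.14000740e+00 -1.05988671e-03 -3.13811692e+00] 0.021245485100392297
[ 0.45954248 -0.28765046  0.07778153]
scene [364.94735383 185.79993702] [365.125355   191.46027502]
top [374.72666087 210.65151463] [374.2033643  211.54774195]
```

View pics/m7.png

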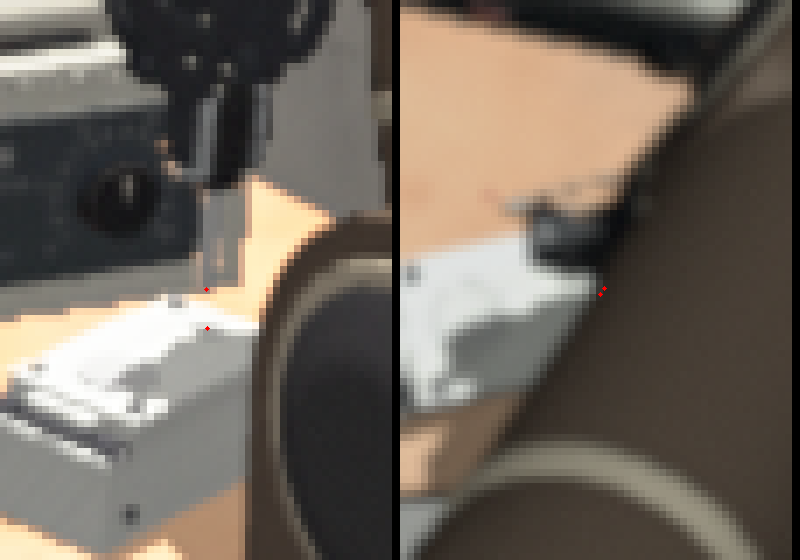

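Scene panel: the pin hangs just above the lid, but its shank looks right of the predicted point (206,290). The arm hides the top view. I'll measure the shank numerically.

```bash
python3 - <<'E'
from h import *
import cv2
e=r.sense()["ee_pos"]; print(e)
a=r.read_camera("scene"); cv2.imwrite("pics/scene3.png",a[...,::-1])
for z in (.0,.01,.02,.03,.04,.052,.065,.08): print(z,proj("scene",e-[0,0,.2314-z]).round(1))
for v in range(162,192,2): print(v,[f"{p[0]}/{p[2]}" for p in a[v,358:376]])
p=cv2.resize(a[150:205,340:385,::-1],None,fx=10,fy=10,interpolation=cv2.INTER_CUBIC); cv2.imwrite("pics/m8.png",p)
E
```

```text
[ 0.45953608 -0.28824058  0.31003401]
0.0 [365.1 185.5]
0.01 [365.4 182.5]
0.02 [365.6 179.6]
0.03 [365.9 176.6]
0.04 [366.2 173.6]
0.052 [366.5 169.9]
0.065 [366.9 166. ]
0.08 [367.3 161.3]
162 ['48/53', '39/44', '32/36', '32/35', '31/34', '38/41', '74/77', '114/115', '100/101', '37/37', '21/20', '23/24', '22/22', '28/29', '64/66', '99/101', '82/80', '122/113']
164 ['47/52', '41/47', '32/35', '31/36', '33/35', '42/44', '76/78', '108/109', '84/86', '33/33', '22/21', '25/26', '24/23', '36/35', '71/72', '97/99', '77/73', '120/111']
166 ['47/52', '48/48', '52/43', '33/35', '29/33', '48/50', '87/89', '107/108', '83/85', '32/33', '25/25', '23/23', '25/25', '39/41', '70/71', '97/95', '122/113', '125/115']
168 ['43/49', '71/61', '104/82', '90/90', '74/73', '75/78', '98/100', '103/105', '66/67', '28/29', '22/22', '27/26', '64/59', '110/102', '114/107', '113/104', '124/114', '122/112']
170 ['37/43', '45/50', '51/55', '71/65', '127/101', '154/116', '86/79', '60/60', '31/32', '19/22', '30/26', '47/36', '80/71', '160/123', '207/137', '149/118', '126/111', '118/111']
172 ['29/30', '41/46', '44/50
[... 1212 characters left out ...]
', '181/137', '130/118', '129/117', '215/143', '255/194', '255/197', '255/197', '255/183', '217/124']
186 ['132/120', '146/130', '135/126', '136/127', '142/126', '158/127', '185/133', '207/143', '229/151', '254/170', '255/171', '254/171', '255/177', '255/193', '255/195', '255/186', '234/137', '92/58']
188 ['251/246', '251/243', '180/175', '168/162', '225/205', '255/243', '254/236', '254/228', '254/202', '254/184', '254/182', '254/181', '254/185', '255/188', '255/184', '249/151', '115/69', '59/43']
190 ['253/252', '253/252', '252/251', '252/251', '252/251', '252/251', '253/251', '252/250', '253/251', '254/250', '254/247', '254/241', '255/233', '255/212', '255/178', '147/87', '63/45', '59/42']
```

View pics/m8.png

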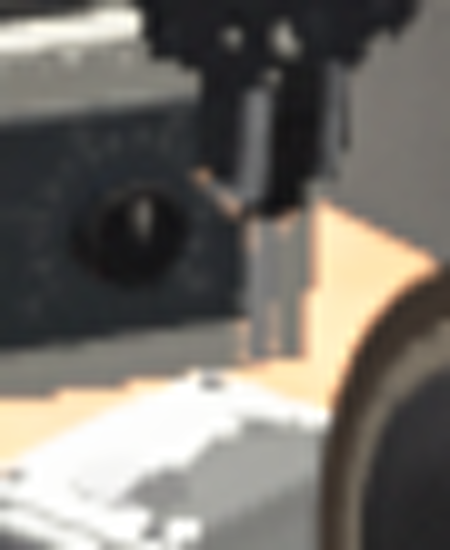

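The grey centrifuge frame behind the pin confuses this view, so I'll difference it against the earlier picture taken without the pin.

```bash
python3 - <<'E'
import cv2,numpy as np
a=cv2.imread("pics/scene3.png").astype(int);b=cv2.imread("pics/scene1.png").astype(int)
for v in range(164,190): print(v,np.abs(a-b)[v,358:376].sum(1), b[v,360:374,2])
E
```

```text
164 [  2   9  32  27  31   6 103 196 126 104 274 307 312 275 158  63 134  11] [ 40  39  40  40  39  40  39  68 116 132 132 131 129 124]
165 [  1   7  28  25  27  10 123 203 122 125 292 313 302 271 169  58  42   2] [ 41  39  39  40  39  38  41  76 127 132 132 130 129 124]
166 [  4   7  19  31  32  16 134 195 115 136 306 318 305 251 157  72   5   3] [ 49  41  37  40  39  39  43  79 131 133 131 129 127 125]
167 [  8  76 167  15  46  15 150 190  68 170 309 315 290 205 119  92   5   0] [ 47  45  46  48  41  40  50  88 131 133 131 129 126 124]
168 [  3  46 129 117  47  50 162 186  41 184 315 300 191  48  27  32   2   2] [ 47  48  56  58  43  38  51  91 130 131 130 127 125 124]
169 [  4   4  35 134 211 183 190 166   3 208 311 304 170   5   0   2   2   2] [ 53  47  51  49  41  41  53  94 130 130 130 129 131 120]
170 [  0   6   3  61 198 266 115  51  76 224 300 256 148   8   2   2   4   0] [ 52  45  44  42  41  40  55  96 130 130 130 163 207 149]
171 [  3   5   0   6  71 136  51  81  42 165 135  47  36   2   4   5   6   2] [ 52  44  42  40  39  40  61 104 131 130 133 199 255 251]
172 [  4   4
[... 1717 characters left out ...]
130 217 255 255 254]
185 [  7   1   5   4   3  39 100  12  14  36   4   5   3   2   1   3  35 374] [132 131 128 128 128 127 133 151 151 154 221 255 255 254]
186 [  2   3   6   5   5  12  67 107  63   1   6   5   2   2   1  13 139 466] [137 138 144 150 151 153 201 255 255 255 255 255 255 254]
187 [  5   5   3   5   3   4   3  13   7   4   3   3   1   0   4  26 290 513] [193 197 235 254 255 253 255 255 255 255 255 255 254 254]
188 [  3   3   2   5   2   3   3   2   4   3   2   3   1   2   9  82 408 528] [181 170 226 255 255 254 255 254 254 254 254 254 254 254]
189 [  0   2   2   4   2   1   3   2   1   3   3   3   2   1  24 236 490 522] [247 245 248 253 253 253 253 254 254 254 254 254 254 254]
```

Differencing shows the shank at columns 364-367.3, centre about 365.5 against a predicted 365.2. So the pin is aligned sideways with the hole at 365.2. I'll descend gently.

Request:
arm_command(targets=[[0, -0.012, 0.03, 0, 1], [0, -0.012, 0.06, 0, 1], [0, -0.012, 0.08, 0, 1], [0, -0.012, 0.09, 0, 1], [0, -0.012, 0.1, 0, 1], [0, -0.012, 0.107, 0, 1], [0, -0.012, 0.113, 0, 1], [0, -0.012, 0.118, 0, 1]])

```text
time: 14.15
ee_pos: [0.4588, -0.2924, 0.2863]
eef_rot: [-3.142, 0.0, -3.141]
wrist_force: [-0.3, -0.1, -0.2]
width: 0.0211
finger_force: 49.3
```

Request:
arm_command(targets=[[0, 0.005, 0.005, 0, 1], [0, 0.005, 0.01, 0, 1], [0, 0.005, 0.015, 0, 1], [0, 0.005, 0.02, 0, 1], [0, 0.005, 0.025, 0, 1], [0, 0.005, 0.03, 0, 1], [0, 0.005, 0.035, 0, 1], [0, 0.005, 0.04, 0, 1]])

```text
time: 14.95
ee_pos: [0.4588, -0.2913, 0.2782]
eef_rot: [3.142, 0.0, -3.141]
wrist_force: [0.4, -0.3, -1.2]
width: 0.0216
finger_force: 49.3
```

Request:
arm_command(targets=[[0, 0, 0.008, 0, 1], [0, 0, 0.016, 0, 1], [0, 0, 0.024, 0, 1], [0, 0, 0.032, 0, 1], [0, 0, 0.041, 0, 1], [0, 0, 0.05, 0, 1], [0, 0, 0.06, 0, 1], [0, 0, 0.07, 0, 1]])

```text
time: 15.75
ee_pos: [0.4588, -0.2913, 0.2641]
eef_rot: [3.142, -0.0, -3.141]
wrist_force: [0.3, 0.5, -0.2]
width: 0.0214
finger_force: 49.3
```

Request:
arm_command(targets=[[0, 0, 0.02, 0, 1], [0, 0, 0.04, 0, 1], [0, 0, 0.06, 0, 1], [0, 0, 0.08, 0, 1], [0, 0, 0.093, 0, 1], [0, 0, 0.103, 0, 1], [0, 0, 0.108, 0, 1], [0, 0, 0.111, 0, 1]])

```text
time: 16.55
ee_pos: [0.4588, -0.2913, 0.242]
eef_rot: [3.142, 0.0, -3.141]
wrist_force: [0.1, -0.1, -0.5]
width: 0.0212
finger_force: 49.3
```

Now in small steps until the shoulder touches.

Request:
arm_command(targets=[[0, 0, 0.002, 0, 1], [0, 0, 0.004, 0, 1], [0, 0, 0.006, 0, 1], [0, 0, 0.008, 0, 1], [0, 0, 0.01, 0, 1], [0, 0, 0.012, 0, 1], [0, 0, 0.014, 0, 1], [0, 0, 0.015, 0, 1]])

```text
time: 17.35
ee_pos: [0.4588, -0.2913, 0.239]
eef_rot: [3.142, -0.0, -3.141]
wrist_force: [0.4, -0.2, -0.7]
width: 0.0209
finger_force: 49.3
```

Request:
arm_command(targets=[[0, 0, 0.001, 0, 1], [0, 0, 0.002, 0, 1], [0, 0, 0.003, 0, 1], [0, 0, 0.004, 0, 1], [0, 0, 0.005, 0, 1], [0, 0, 0.006, 0, 1], [0, 0, 0.006, 0, 1], [0, 0, 0.006, 0, 1]])

```text
time: 18.15
ee_pos: [0.4588, -0.2913, 0.2379]
eef_rot: [3.142, -0.0, -3.141]
wrist_force: [0.4, -0.8, -0.3]
width: 0.0212
finger_force: 49.3
```

Request:
arm_command(targets=[[0, 0, 0.001, 0, 1], [0, 0, 0.002, 0, 1], [0, 0, 0.003, 0, 1], [0, 0, 0.004, 0, 1], [0, 0, 0.005, 0, 1], [0, 0, 0.005, 0, 1], [0, 0, 0.005, 0, 1], [0, 0, 0.005, 0, 1]])

```text
time: 18.95
ee_pos: [0.4588, -0.2914, 0.2374]
eef_rot: [3.141, 0.0, -3.141]
wrist_force: [-1.5, 1.9, 8.0]
width: 0.0213
finger_force: 50.1
```

Request:
arm_command(targets=[[0, 0, 0.001, 0, 1], [0, 0, 0.001, 0, 1], [0, 0, 0.001, 0, 1], [0, 0, 0.001, 0, 1], [0, 0, 0.001, 0, 1], [0, 0, 0.001, 0, 1], [0, 0, 0.001, 0, 1], [0, 0, 0.001, 0, 1]])

```text
time: 19.75
ee_pos: [0.4588, -0.2914, 0.2374]
eef_rot: [3.141, 0.001, -3.142]
wrist_force: [-1.9, 1.3, 8.8]
width: 0.0217
finger_force: 50.3
```

```bash
python3 -c "
from rig import r
print(r.sense()['wrist_force']); print(r.finish_job())"
```

```text
[-1.90688191  1.28769858  8.80554812]
the job is handed in; nothing more can be done
None
```

The filter holder is shut and the longest pin is through both halves with its shoulder on the upper half. I handed in at about 20 s, still gripping the knob and pressing down with about 9 N; no verdict came back.

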